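# Miniatures back into their gift boxes

## Task

Put the red-, yellow-, green- and blue-capped miniature bottles away, each standing upright on the floor of the gift box of the same colour as its cap. Set them down rather than dropping them, and do not tip any over on the way. Leave the black-capped bottle and the white decanter where they stand.

Things in the scene. Friction and masses are not known exactly. Their poses are not given: they have to be found in the camera images.
- mini_red_mid (a point): Centre (half-way up, 52 mm above its underside) of the loose miniature glass bottle with the red cap, standing upright on the grey bench top: dark brown, 104 mm tall, 120 g or so; round body 36 mm in diameter up to 66 mm, then a shoulder and neck, then the red cap, 26 mm in diameter, from 80 to 104 mm. Paper label with a narrow red band. z is its upright axis.
- mini_yellow_mid (a point): Centre (half-way up, 52 mm above its underside) of the loose miniature glass bottle with the yellow cap, standing upright on the grey bench top: dark brown, 104 mm tall, 120 g or so; round body 36 mm in diameter up to 66 mm, then a shoulder and neck, then the yellow cap, 26 mm in diameter, from 80 to 104 mm. Paper label with a narrow yellow band. z is its upright axis.
- mini_green_mid (a point): Centre (half-way up, 52 mm above its underside) of the loose miniature glass bottle with the green cap, standing upright on the grey bench top: dark brown, 104 mm tall, 120 g or so; round body 36 mm in diameter up to 66 mm, then a shoulder and neck, then the green cap, 26 mm in diameter, from 80 to 104 mm. Paper label with a narrow green band. z is its upright axis.
- mini_blue_mid (a point): Centre (half-way up, 52 mm above its underside) of the loose miniature glass bottle with the blue cap, standing upright on the grey bench top: dark brown, 104 mm tall, 120 g or so; round body 36 mm in diameter up to 66 mm, then a shoulder and neck, then the blue cap, 26 mm in diameter, from 80 to 104 mm. Paper label with a narrow blue band. z is its upright axis.
- mini_black_mid (a point): Centre (half-way up, 52 mm above its underside) of the loose miniature glass bottle with the black cap, standing upright on the grey bench top: dark brown, 104 mm tall, 120 g or so; round body 36 mm in diameter up to 66 mm, then a shoulder and neck, then the black cap, 26 mm in diameter, from 80 to 104 mm. Paper label with a narrow black band. z is its upright axis. There is no box for it: it stays where it stands.
- box_red: Open red gift-box base, fixed to the grey bench top: 72 x 72 mm outside, 28 mm tall, walls and floor 4 mm thick, so the inside is 64 x 64 mm and 24 mm deep. Holds one bottle. Origin at the centre of its underside (on the grey bench top); x and y run along its sides, z up.
- box_yellow: Open yellow gift-box base, fixed to the grey bench top: 72 x 72 mm outside, 28 mm tall, walls and floor 4 mm thick, so the inside is 64 x 64 mm and 24 mm deep. Holds one bottle. Origin at the centre of its underside (on the grey bench top); x and y run along its sides, z up.
- box_green: Open green gift-box base, fixed to the grey bench top: 72 x 72 mm outside, 28 mm tall, walls and floor 4 mm thick, so the inside is 64 x 64 mm and 24 mm deep. Holds one bottle. Origin at the centre of its underside (on the grey bench top); x and y run along its sides, z up.
- box_blue: Open blue gift-box base, fixed to the grey bench top: 72 x 72 mm outside, 28 mm tall, walls and floor 4 mm thick, so the inside is 64 x 64 mm and 24 mm deep. Holds one bottle. Origin at the centre of its underside (on the grey bench top); x and y run along its sides, z up.
- decanter_mid (a point): Centre (half-way up, 65 mm) of a loose white ceramic decanter, round, 84 mm across at the widest, 130 mm tall with its stopper, standing to the right of the work. It stays where it stands.

How it is judged:
By the outcome, as a careful person would: the job done as asked, in the order asked, and still so for the second after the job is handed in, with the robot touching nothing.
It also fails if it takes over 99 s, if anything falls off the work surface, if the arm or the gripper's body presses on something with over 40 N, if the wrist force passes 120 N, or if a joint passes its speed limit or range.

## Robot

A 7-joint arm with a two-finger parallel gripper is mounted at the origin on the work surface. World frame = base frame: x ahead of the robot, y to its left, z up, the work surface at z = 0. Lengths are in mm, angles in rad, forces in N, time in s.
With the tool pointing down it reaches from about 400 to 875 mm from the base axis. Payload 4.4 kg.
Tool frame: the origin (TCP) lies midway between the tips of the shut fingers; the grasp point (between the pads) lies 19 mm behind it; z points along the fingers, y is the line along which they close (so a half turn about z gives the same grasp; the last joint's range is limited). The gripper opens to 85 mm and grips with 20 to 120 N. Pads are 22 mm wide; open, the fingers measure 114 mm over their backs; the gripper's body (76 mm by 85 mm) begins 54 mm behind the grasp point. The pads swing forward as they close: fully open they stand 13 mm farther back than shut.
Start: joints at [1.136, 0.628, 0.038, 1.517, -0.027, 0.996, -0.02], TCP at [234.351, -606.298, 231.313] pointing down, gripper open.
Joint ranges: [-3.06, 3.06], [-0.37, 2.12], [-1.25, 1.32], [0.18, 2.47], [-1.1, 4.24], [0.23, 1.98], [-2.94, 2.94]. Speed limits (rad/s): [2.57, 2.57, 3.14, 3.14, 3.14, 3.14, 3.14].

## Interface

Orientations are given as [roll, pitch, yaw] about the fixed x, y, z axes, in that order (R = Rz(yaw) Ry(pitch) Rx(roll)).
In Python, from cell import ctrl gives the robot as it stands.
- The arm moves only by the shell command python3 -m handwheel 'ROWS'. ROWS is JSON, a list of rows, each a list of 3 entries, a list of its own where there are three numbers: the turn, a rotation vector about the tool's x, y, z in degrees, then the shift along the tool's x, y, z in m, then the closure, from 0 (fully open) to 1 (shut). A call has 1 to 5 rows; each row shifts and turns the commanded pose from where the row before left it, along the tool's axes as they then stand; what a row does not reach is not made up. A row lasts 1/12 s, in which the tool goes at most 41.7 mm and 7.16 degrees, less where a joint would pass 70% of its speed; a pose out of reach is approached as far as the arm can. A call is refused whole if a number of a shift passes 0.0417 or a number of a turn 7.16, either way. A call with a gripper value outside its range is refused whole. The fingers move at their own pace and stop on an object; the grip force is fixed at half the most. Time passes only in rows, so rows that do not move let the fingers close. It gives the time, the measured TCP pose, the force, the opening and the grip force at its end, in the units of the state.
- ctrl.read_state(): the state, without advancing time (a new reading comes with each control period).
- ctrl.get_image(name): name is "side" or "top" or "wrist"; returns a dict with "pixels" (400x640x3 uint8, red, green, blue), "fx", "fy", "cx", "cy" (pixels), "pose" (4x4, takes a point from camera to world coordinates); the wrist camera has in their place "T_tool_cam" (4x4, takes a point from camera to tool coordinates, whose origin is the TCP and whose axes are the flange's). Camera axes: x right, y up, looking along -z (the intrinsics and any distortion apply to the point x, -y, -z); pixel columns grow to the right and rows downward; lengths in mm; the calibration is good to about 2 mm. The wrist camera is an equidistant fisheye: a pixel r from the principal point sees the ray r / f radians off the axis. A picture is of the moment at which its call begins: read the wrist's pose just before it. There is no depth.
- ctrl.finish_job(): hands the job in; it is judged then, once.
The state is a dict: "clock": time; "qpos": joint angles; "qd": joint speeds; "tau": joint torques, N m; "eef_pos": TCP position; "tool_rot": TCP orientation; "force": force on the tool from outside, world axes, zero at the start; "torque": the same for the moment, N m; "width": finger opening in mm; "gripper_force": force on a finger pad.
Only numpy, scipy, OpenCV 4.12 (cv2) and the standard library are available. Lean on these libraries where they do the work, as an engineer would, in place of code of your own. Each camera call takes 0.05 s, during which the arm holds its last target. There are 200 camera calls.

## Working session

There is one attempt and no reset: what is moved stays moved. The work goes in short steps, Python scripts to look and compute and a shell command to move; the robot and the scene stay as the last step left them, time stands still between calls to the robot, and variables do not carry over. Pictures are saved under pics/ and viewed, at most 14 in all, crops included, and the job is handed in when it is done.

```bash
ls; mkdir -p pics; python3 - <<'E'
from cell import ctrl
import cv2,numpy as np
s=ctrl.read_state();print(s)
for n in("top","side"):
    d=ctrl.get_image(n);cv2.imwrite(f"pics/{n}0.png",d["pixels"][:,:,::-1]);print({k:v for k,v in d.items() if k!="pixels"})
    np.savez(f"{n}0.npz",**d)
E
```

```text
pics
{'clock': 0.0, 'qpos': array([ 1.1361781 ,  0.62933977,  0.03843717,  1.51838148, -0.02703676,
        0.99630628, -0.02000297]), 'qd': array([ 1.17232296e-03,  1.03132762e-03,  1.30765375e-05, -1.06246069e-04,
        3.67963288e-04, -4.13862648e-04, -5.06125561e-04]), 'tau': array([-7.55691981e-04, -5.63403046e+01,  1.22600555e+00, -1.93444276e+01,
        1.10328294e-02,  1.05497916e-02, -2.96457941e-06]), 'eef_pos': array([ 234.14397858, -605.68236381,  230.38880793]), 'tool_rot': array([-3.13967514e+00, -8.26332796e-06,  3.68798811e-01]), 'force': array([-0.5730052 ,  0.14130043, -0.76472523]), 'torque': array([ 0.02748141, -0.00769292,  0.00121539]), 'gripper_force': 0.0, 'width': 85.50257342286463}
{'fx': 409.1273585347613, 'fy': 409.1273585347613, 'cx': 320.7715940587434, 'cy': 196.70846594997255, 'pose': array([[-2.39501368e-04,  9.97669602e-01, -6.82298210e-02,
         4.63822712e+02],
       [-9.99995210e-01, -2.83985293e-05,  3.09494981e-03,
        -9.17798191e+01],
       [ 3.08579972e-03,  6.82302354e-02,  9.97664830e-01,
         1.09600833e+03],
       [ 0.00000000e+00,  0.00000000e+00,  0.00000000e+00,
         1.00000000e+00]])}
{'fx': 378.52347774046797, 'fy': 378.52347774046797, 'cx': 324.25600721172054, 'cy': 207.27789130135787, 'pose': array([[-9.83154496e-01,  1.29294655e-01, -1.29190280e-01,
         4.34407420e+02],
       [-1.82704348e-01, -6.75347783e-01,  7.14509967e-01,
         5.66649976e+02],
       [ 5.13395066e-03,  7.26077312e-01,  6.87593905e-01,
         7.12371392e+02],
       [ 0.00000000e+00,  0.00000000e+00,  0.00000000e+00,
         1.00000000e+00]])}
```

View pics/top0.png

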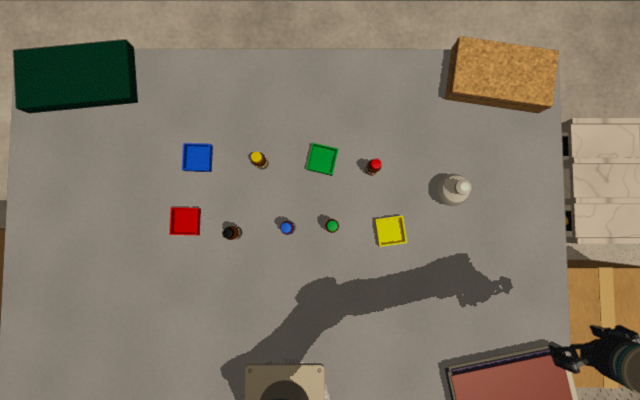

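View pics/side0.png

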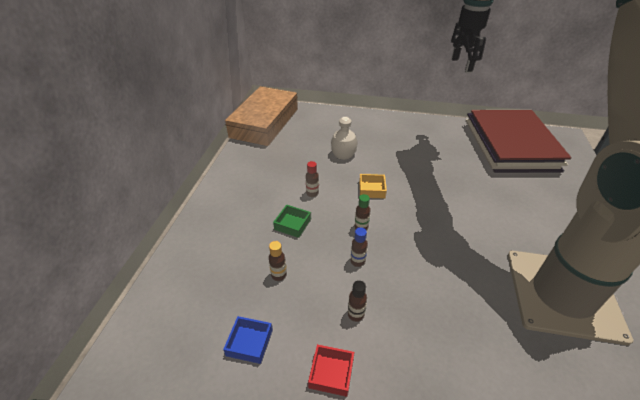

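The top view shows the boxes: blue (198,157), green (322,159), red (185,221) and yellow (390,231). It shows the caps: yellow (258,158), red (375,165), blue (287,228), green (332,226) and black (232,232), with the decanter at (455,188). The side view shows the same layout, with every bottle upright.

```bash
cat > h.py <<'E'
import cv2,numpy as np
H={"red":[(0,8),(172,180)],"yellow":[(18,34)],"green":[(50,85)],"blue":[(105,130)]}
def blobs(px,c,amin=25,roi=None):
    h=cv2.cvtColor(px,cv2.COLOR_RGB2HSV)
    m=sum(cv2.inRange(h,(a,150,60),(b,255,255)) for a,b in H[c])
    if roi: k=np.zeros_like(m);x0,y0,x1,y1=roi;k[y0:y1,x0:x1]=1;m=m*k
    m=cv2.morphologyEx(m,cv2.MORPH_CLOSE,np.ones((3,3)))
    cs=[q for q in cv2.findContours(m,cv2.RETR_EXTERNAL,cv2.CHAIN_APPROX_NONE)[0] if cv2.contourArea(q)>amin]
    return sorted(cs,key=cv2.contourArea)
def ray(d,u,v):
    T=np.array(d["pose"]);r=T[:3,:3]@[(u-d["cx"])/d["fx"],-(v-d["cy"])/d["fy"],-1];return T[:3,3],r
def onz(d,u,v,z):
    o,r=ray(d,u,v);return o+r*(z-o[2])/r[2]
def tri(A,B):
    (o1,r1),(o2,r2)=A,B
    t=np.linalg.lstsq(np.c_[r1,-r2],o2-o1,rcond=None)[0];p,q=o1+t[0]*r1,o2+t[1]*r2
    return (p+q)/2,np.linalg.norm(p-q)
E
python3 - <<'E'
from h import *
T=dict(np.load("top0.npz"));S=dict(np.load("side0.npz"))
cen=lambda q:[cv2.moments(q)[k]/cv2.moments(q)["m00"] for k in("m10","m01")]
np.set_printoptions(precision=1,suppress=True)
for c in H:
    a=blobs(T["pixels"],c,25,(150,130,440,260));b=blobs(S["pixels"],c,25,(200,150,410,400))
    print(c,[(np.round(cen(q)),cv2.contourArea(q)) for q in a],[(np.round(cen(q)),cv2.contourArea(q)) for q in b])
    for i,n in((0,"cap"),(-1,"box")):
        print("  ",n,*tri(ray(T,*cen(a[i])),ray(S,*cen(b[i]))),"onz",onz(T,*cen(a[i]),98 if i==0 else 24))
    r=cv2.minAreaRect(a[-1]);print("   rect",r, "corners@28",[onz(T,*p,28)[:2] for p in cv2.boxPoints(r)])
print("black",onz(T,232,232,100),"dec",onz(T,461,186,128),onz(T,453,190,45))
E
```

```text
red [(array([375., 164.]), 83.5), (array([184., 221.]), 772.0)] [(array([312., 164.]), 26.0), (array([331., 370.]), 1637.0)]
   cap [ 613.1 -228.9   99.9] 1.401320697990113 onz [ 612.6 -229.3   98. ]
   box [474.2 266.   10.2] 0.4511974267179238 onz [474.3 261.4  24. ]
   rect ((184.0, 220.5), (27.0, 30.0), 90.0) corners@28 [array([510. , 300.9]), array([510. , 222.7]), array([439.8, 221.3]), array([439.8, 299.1])]
yellow [(array([256., 157.]), 95.0), (array([390., 231.]), 751.0)] [(array([275., 247.]), 88.0), (array([373., 185.]), 483.5)]
   cap [631.7  64.4  92.8] 1.2938387458316625 onz [630.2  63.4  98. ]
   box [ 447.3 -278.6   13.2] 1.980797058268605 onz [ 448.4 -276.7   24. ]
   rect ((390.219970703125, 230.53997802734375), (28.001432418823242, 28.849958419799805), 81.8698959350586) corners@28 [array([ 479.3, -233.8]), array([ 489.9, -308.5]), array([ 418. , -317.8]), array([ 407.4, -243.4])]
green [(array([332., 225.]), 75.0), (array([322., 159.]), 666.0)] []Traceback (most recent call last):
  File "<stdin>", line 9, in <module>
IndexError: list index out of range
```

```bash
python3 - <<'E'
from h import *
H["green"]=[(45,90)]
T=dict(np.load("top0.npz"));S=dict(np.load("side0.npz"))
cen=lambda q:[cv2.moments(q)[k]/cv2.moments(q)["m00"] for k in("m10","m01")]
np.set_printoptions(precision=1,suppress=True)
for c in H:
    a=blobs(T["pixels"],c,25,(150,130,440,260));b=blobs(S["pixels"],c,12,(200,150,410,400))
    print(c,"cap",onz(T,*cen(a[0]),97)[:2],"box",onz(T,*cen(a[-1]),16)[:2],cv2.minAreaRect(a[-1])[1:],[(np.round(cen(q)),cv2.contourArea(q)) for q in b])
    if len(b)>1: print("  ",*tri(ray(T,*cen(a[0])),ray(S,*cen(b[-2]))),*tri(ray(T,*cen(a[-1])),ray(S,*cen(b[-1]))))
print("black",onz(T,232,232,100),"dec",onz(T,461,186,128),onz(T,453,190,45))
E
```

```text
red cap [ 612.8 -229.4] box [474.4 264.1] ((27.0, 30.0), 90.0) [(array([312., 164.]), 26.0), (array([331., 370.]), 1637.0)]
   [ 613.1 -228.9   99.9] 1.401320697990113 [474.2 266.   10.2] 0.4511974267179238
yellow cap [630.4  63.6] box [ 448.3 -278.1] ((28.001432418823242, 28.849958419799805), 81.8698959350586) [(array([275., 247.]), 88.0), (array([373., 185.]), 483.5)]
   [631.7  64.4  92.8] 1.2938387458316625 [ 447.3 -278.6   13.2] 1.980797058268605
green cap [ 462.  -122.1] box [639.4 -97.9] ((26.683330535888672, 26.90818977355957), 12.994616508483887) []
blue cap [457.7  -9.8] box [644.  235.1] ((28.69712257385254, 27.225475311279297), 3.012787342071533) [(array([360., 231.]), 58.0), (array([248., 337.]), 1225.0)]
   [457.3 -10.   98.4] 0.8296189800830782 [644.6 235.1  16.6] 1.5393327044815197
black [446.2 120.4 100. ] dec [ 555.5 -428.3  128. ] [ 553.  -436.2   45. ]
```

```bash
python3 -m handwheel '[[[0,0,7.1],[0,0,0],0],[[0,0,7.1],[0,0,0],0],[[0,0,6.9],[0,0,0],0],[[0,0,0],[0,0,0],0]]'
```

```text
clock: 0.43
eef_pos: [234.3, -605.9, 230.8]
tool_rot: [-3.141, 0.001, -0.002]
force: [0.7, -0.6, 0.1]
width: 85.3
gripper_force: 0.0
```

```bash
python3 -m handwheel '[[[0,0,0],[0.029,-0.029,0],0],[[0,0,0],[0.029,-0.029,0],0],[[0,0,0],[0.029,-0.029,0],0],[[0,0,0],[0.029,-0.029,0],0],[[0,0,0],[0.029,-0.029,0],0]]' >/dev/null
python3 -m handwheel '[[[0,0,0],[0.029,-0.029,0],0],[[0,0,0],[0.029,-0.029,0],0],[[0,0,0],[0.029,-0.029,0],0],[[0,0,0],[0.029,-0.029,0],0],[[0,0,0],[0.029,-0.029,0],0]]'
python3 -m handwheel '[[[0,0,0],[0.029,-0.029,0],0],[[0,0,0],[0.029,-0.029,0],0],[[0,0,0],[0.029,-0.029,0],0],[[0,0,0],[0,0,0],0],[[0,0,0],[0,0,0],0]]'
cat >> h.py <<'E'
from scipy.spatial.transform import Rotation as Rn
def wray(ctrl):
    s=ctrl.read_state();d=ctrl.get_image("wrist");W=np.eye(4);W[:3,:3]=Rn.from_euler("xyz",s["tool_rot"]).as_matrix();W[:3,3]=s["eef_pos"]
    return d,W@np.array(d["T_tool_cam"])
def wonz(d,T,u,v,z):
    a,b=u-d["cx"],v-d["cy"];r=np.hypot(a,b);t=r/d["fx"];k=np.sin(t)/max(r,1e-9)
    q=T[:3,:3]@[a*k,-b*k,-np.cos(t)];return T[:3,3]+q*(z-T[2,3])/q[2]
H["green"]=[(45,90)]
cen=lambda q:[cv2.moments(q)[k]/cv2.moments(q)["m00"] for k in("m10","m01")]
np.set_printoptions(precision=1,suppress=True)
E
python3 - <<'E'
from h import *
from cell import ctrl
d,T=wray(ctrl);cv2.imwrite("pics/w1.png",d["pixels"][:,:,::-1]);print(T,d["fx"],ctrl.read_state()["eef_pos"])
for c in H:
  for q in blobs(d["pixels"],c,60): print(c,np.round(cen(q)),cv2.contourArea(q),wonz(d,T,*cen(q),97),wonz(d,T,*cen(q),16))
E
```

```text
clock: 1.27
eef_pos: [525.2, -314.4, 231.2]
tool_rot: [-3.141, 0.0, 0.004]
force: [0.6, -0.3, 0.1]
width: 85.2
gripper_force: 0.0
clock: 1.68
eef_pos: [613.0, -225.1, 230.5]
tool_rot: [-3.14, 0.0, 0.01]
force: [0.1, -0.6, 0.2]
width: 85.7
gripper_force: 0.0
[[   0.     1.     0.3  679.6]
 [  -1.     0.     0.  -224.9]
 [  -0.    -0.3    1.   373.1]
 [   0.     0.     0.     1. ]] 309.70691628693146 [ 611.3 -228.2  230.7]
red [325. 187.] 717.0 [ 615.4 -230.4   97. ] [ 596.5 -232.1   16. ]
red [ 48. 254.] 1203.0 [521.1 148.5  97. ] [474.6 258.   16. ]
yellow [ 74. 174.] 438.0 [631.3  57.4  97. ] [617.1 140.3  16. ]
yellow [357. 293.] 2815.5 [ 501.8 -266.    97. ] [ 449.7 -278.    16. ]
green [231. 314.] 309.0 [ 468.1 -127.2   97. ] [406.  -98.5  16. ]
green [214. 156.] 3128.5 [ 644.6 -127.2   97. ] [634.4 -98.5  16. ]
blue [ 39. 160.] 1384.5 [651.  125.8  97. ] [642.6 228.6  16. ]
```

View pics/w1.png

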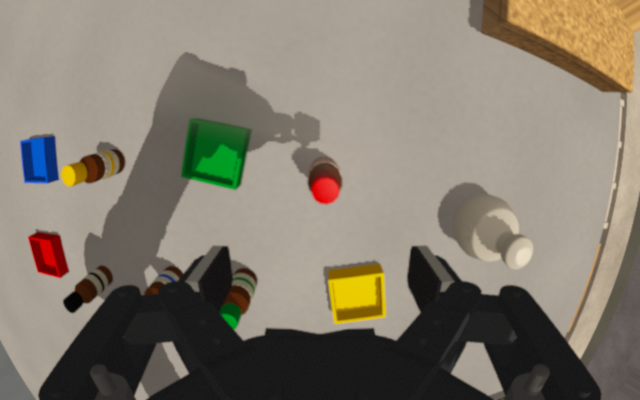

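The wrist view shows the red cap at (325,187), lined up with the jaws, and the ray to it agrees with the top view within 3 mm. Descending.

```bash
python3 -m handwheel '[[[0,0,0],[0.002,0.001,0.038],0],[[0,0,0],[0,0,0.038],0],[[0,0,0],[0,0,0.038],0],[[0,0,0],[0,0,0.038],0],[[0,0,0],[0,0,0.02],0]]'
python3 -m handwheel '[[[0,0,0],[0,0,0.018],0],[[0,0,0],[0,0,0],0],[[0,0,0],[0,0,0],0]]'
python3 -m handwheel '[[[0,0,0],[0,0,0],0.5],[[0,0,0],[0,0,0],1],[[0,0,0],[0,0,0],1],[[0,0,0],[0,0,0],1],[[0,0,0],[0,0,0],1]]'
python3 -m handwheel '[[[0,0,0],[0,0,0],1],[[0,0,0],[0,0,0],1],[[0,0,0],[0,0,0],1],[[0,0,0],[0,0,0],1],[[0,0,0],[0,0,0],1]]'
```

```text
clock: 2.15
eef_pos: [608.9, -231.5, 55.1]
tool_rot: [-3.141, 0.007, -0.001]
force: [-0.1, -0.4, -1.3]
width: 85.4
gripper_force: 0.0
clock: 2.4
eef_pos: [611.5, -231.8, 40.8]
tool_rot: [3.141, 0.002, -0.001]
force: [0.1, -0.2, 0.6]
width: 85.5
gripper_force: 0.0
clock: 2.82
eef_pos: [614.0, -230.2, 42.9]
tool_rot: [3.141, -0.002, 0.001]
force: [-1.0, 0.8, 5.6]
width: 34.2
gripper_force: 59.4
clock: 3.23
eef_pos: [614.0, -230.2, 42.9]
tool_rot: [3.141, -0.002, 0.001]
force: [0.4, 0.6, 6.1]
width: 34.3
gripper_force: 59.4
```

```bash
python3 -m handwheel '[[[0,0,0],[0,0,-0.005],1],[[0,0,0],[0,0,-0.01],1],[[0,0,0],[0,0,-0.02],1],[[0,0,0],[0,0,-0.035],1],[[0,0,0],[0,0,-0.035],1]]'
python3 -m handwheel '[[[0,0,0],[0,0,-0.035],1],[[0,0,0],[0,0,0],1],[[0,0,0],[0,0,0],1]]'
python3 - <<'E'
from h import *
from cell import ctrl
d=ctrl.get_image("side");p=d["pixels"][60:260,220:460];cv2.imwrite("pics/s1.png",cv2.resize(p[:,:,::-1],None,fx=3,fy=3))
E
```

```text
clock: 3.65
eef_pos: [612.0, -229.7, 146.9]
tool_rot: [-3.141, 0.003, 0.001]
force: [1.0, -0.6, -1.3]
width: 34.4
gripper_force: 59.9
clock: 3.9
eef_pos: [614.7, -230.7, 184.7]
tool_rot: [3.14, -0.006, 0.001]
force: [-0.7, -0.5, -0.9]
width: 34.1
gripper_force: 60.0
```

View pics/s1.png

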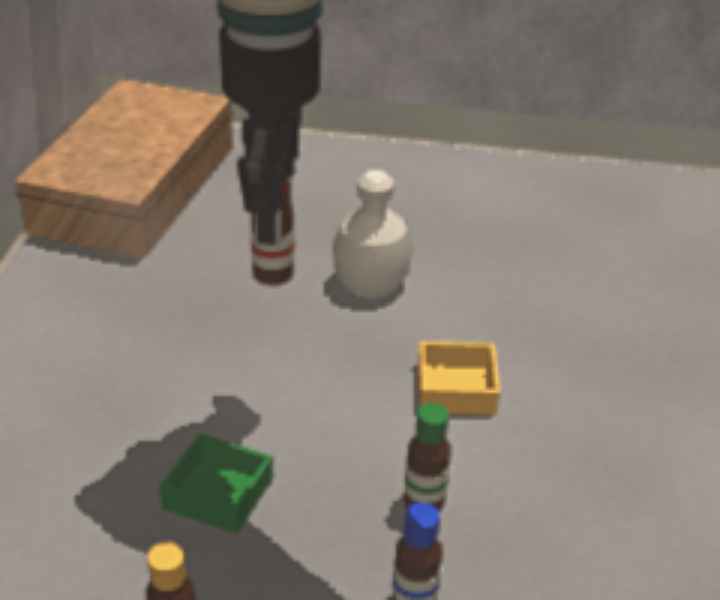

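The side view (3x crop) shows the red bottle hanging upright in the fingers, clear of the bench, with the decanter untouched. Carrying it to the red box.

```bash
python3 -m handwheel '[[[0,0,0],[-0.0108,-0.0381,0],1],[[0,0,0],[-0.0108,-0.0381,0],1],[[0,0,0],[-0.0108,-0.0381,0],1],[[0,0,0],[-0.0108,-0.0381,0],1],[[0,0,0],[-0.0108,-0.0381,0],1]]' >/dev/null
python3 -m handwheel '[[[0,0,0],[-0.0108,-0.0381,0],1],[[0,0,0],[-0.0108,-0.0381,0],1],[[0,0,0],[-0.0108,-0.0381,0],1],[[0,0,0],[-0.0108,-0.0381,0],1],[[0,0,0],[-0.0108,-0.0381,0],1]]'
python3 -m handwheel '[[[0,0,0],[-0.0108,-0.0381,0],1],[[0,0,0],[-0.0108,-0.0381,0],1],[[0,0,0],[-0.0108,-0.0381,0],1],[[0,0,0],[0,0,0],1],[[0,0,0],[0,0,0],1]]'
python3 - <<'E'
from h import *
from cell import ctrl
d,T=wray(ctrl);s=ctrl.read_state();print(s["eef_pos"],s["tool_rot"])
cv2.imwrite("pics/w2.png",d["pixels"][:,:,::-1])
for c in("red","blue"):
  for q in blobs(d["pixels"],c,300): print(c,np.round(cen(q)),cv2.contourArea(q),wonz(d,T,*cen(q),16))
E
```

```text
clock: 4.78
eef_pos: [502.8, 152.1, 180.0]
tool_rot: [3.14, 0.003, 0.0]
force: [0.1, 0.5, -1.6]
width: 34.3
gripper_force: 60.1
clock: 5.2
eef_pos: [469.9, 267.9, 179.8]
tool_rot: [3.141, 0.003, 0.007]
force: [1.3, 0.4, -2.0]
width: 34.1
gripper_force: 60.3
[471.  265.3 180. ] [3.1 0.  0. ]
red [627. 382.] 904.5 [-108.7 -659.5   16. ]
red [320. 300.] 4185.5 [328. 265.  16.]
red [324. 175.] 4393.0 [476.5 262.7  16. ]
blue [583. 215.] 481.5 [ 430.7 -103.5   16. ]
blue [353.  23.] 2787.0 [631.3 235.2  16. ]
```

View pics/w2.png

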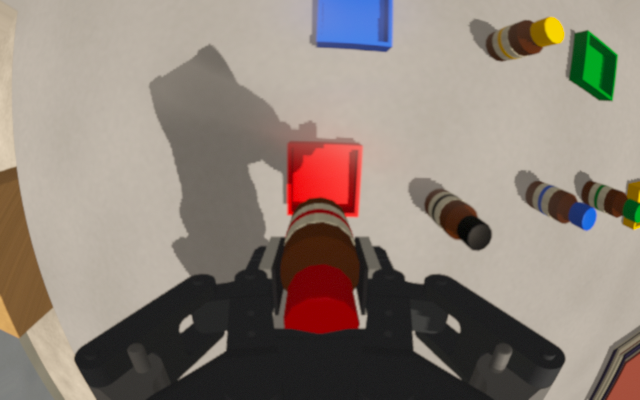

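The wrist view shows the red box at (324,178), directly under and ahead of the bottle, which is upright. The ray gives the box at about (475,264). Lowering.

```bash
python3 -m handwheel '[[[0,0,0],[0.003,0.001,0.03],1],[[0,0,0],[0,0,0.035],1],[[0,0,0],[0,0,0.03],1],[[0,0,0],[0,0,0.02],1],[[0,0,0],[0,0,0.01],1]]'
python3 -m handwheel '[[[0,0,0],[0,0,0.003],1],[[0,0,0],[0,0,0],1],[[0,0,0],[0,0,0.002],1],[[0,0,0],[0,0,0],1]]'
python3 -m handwheel '[[[0,0,0],[0,0,0.001],1],[[0,0,0],[0,0,0],1]]'
python3 -m handwheel '[[[0,0,0],[0,0,0.001],1],[[0,0,0],[0,0,0],1]]'
```

```text
clock: 5.67
eef_pos: [474.1, 260.6, 53.1]
tool_rot: [3.137, 0.005, -0.003]
force: [-0.7, -0.5, -0.7]
width: 34.4
gripper_force: 60.3
clock: 6.0
eef_pos: [476.5, 264.2, 52.4]
tool_rot: [-3.141, -0.002, 0.0]
force: [0.4, 0.5, -0.7]
width: 33.9
gripper_force: 60.3
clock: 6.17
eef_pos: [476.0, 264.5, 51.1]
tool_rot: [-3.141, -0.001, 0.001]
force: [-0.3, 0.7, -1.7]
width: 34.1
gripper_force: 60.3
clock: 6.33
eef_pos: [475.6, 264.3, 49.6]
tool_rot: [-3.141, -0.0, 0.001]
force: [0.1, -0.6, -1.1]
width: 34.1
gripper_force: 60.3
```

```bash
for i in 1; do python3 -m handwheel '[[[0,0,0],[0,0,0.001],1],[[0,0,0],[0,0,0],1]]'; done
python3 -m handwheel '[[[0,0,0],[0,0,0.001],1],[[0,0,0],[0,0,0],1]]'
python3 -m handwheel '[[[0,0,0],[0,0,0.001],1],[[0,0,0],[0,0,0],1]]'
```

```text
clock: 6.5
eef_pos: [475.4, 264.1, 48.3]
tool_rot: [3.142, 0.0, 0.001]
force: [-0.6, -0.3, -1.8]
width: 34.3
gripper_force: 60.3
clock: 6.67
eef_pos: [475.4, 264.1, 47.1]
tool_rot: [3.141, 0.0, 0.001]
force: [-0.2, 0.9, -1.9]
width: 33.9
gripper_force: 60.3
clock: 6.83
eef_pos: [475.6, 264.2, 46.8]
tool_rot: [-3.141, -0.0, 0.0]
force: [-0.5, -0.4, 4.6]
width: 34.0
gripper_force: 60.8
```

Contact shows as +4.6 N at z 46.8, as predicted. Releasing, then rising.

```bash
python3 -m handwheel '[[[0,0,0],[0,0,0],0.5],[[0,0,0],[0,0,0],0.2],[[0,0,0],[0,0,0],0],[[0,0,0],[0,0,0],0],[[0,0,0],[0,0,0],0]]'
python3 -m handwheel '[[[0,0,0],[0,0,-0.02],0],[[0,0,0],[0,0,-0.035],0],[[0,0,0],[0,0,-0.04],0],[[0,0,0],[0,0,-0.04],0],[[0,0,0],[0,0,0],0]]'
python3 - <<'E'
from h import *
from cell import ctrl
d,T=wray(ctrl);s=ctrl.read_state();print(s["eef_pos"],s["tool_rot"])
cv2.imwrite("pics/w3.png",d["pixels"][:,:,::-1])
for c in H:
  for q in blobs(d["pixels"],c,150): print(c,np.round(cen(q)),cv2.contourArea(q),wonz(d,T,*cen(q),97),wonz(d,T,*cen(q),16))
E
```

```text
clock: 7.25
eef_pos: [475.5, 264.1, 46.3]
tool_rot: [3.142, 0.0, 0.0]
force: [-0.3, 0.1, 0.6]
width: 85.2
gripper_force: 0.0
clock: 7.67
eef_pos: [479.8, 266.2, 188.4]
tool_rot: [-3.135, -0.011, 0.0]
force: [0.9, -0.2, 0.7]
width: 85.6
gripper_force: 0.0
[478.2 265.5 185.5] [-3.1 -0.   0. ]
red [628. 382.] 852.0 [  69.9 -410.    97. ] [ -93.9 -642.8   16. ]
red [322. 189.] 4793.5 [491.1 264.4  97. ] [472.5 264.1  16. ]
yellow [632. 204.] 396.0 [ 477.6 -118.6   97. ] [ 454.5 -250.9   16. ]
yellow [539.  43.] 719.5 [628.9  69.1  97. ] [657.9   1.5  16. ]
green [628. 216.] 304.5 [ 462.9 -114.8   97. ] [ 434.7 -245.8   16. ]
green [588.  73.] 2213.5 [614.5  -2.2  97. ] [638.5 -94.3  16. ]
blue [576. 222.] 456.0 [458.6  -4.1  97. ] [428.9 -96.9  16. ]
blue [349.  33.] 3742.0 [612.8 244.1  97. ] [636.2 236.9  16. ]
```

View pics/w3.png

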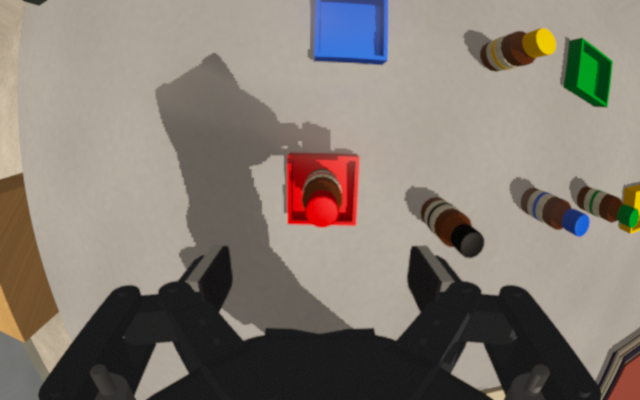

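The red bottle stands upright inside the red box (cap at (321,210), box outline centred at (322,189)), and the neighbours are undisturbed. Yellow next.

```bash
python3 -m handwheel '[[[0,0,0],[0.0222,0.0286,0],0],[[0,0,0],[0.0222,0.0286,0],0],[[0,0,0],[0.0222,0.0286,0],0],[[0,0,0],[0.0222,0.0286,0],0],[[0,0,0],[0.0222,0.0286,0],0]]' >/dev/null
python3 -m handwheel '[[[0,0,0],[0.0222,0.0286,0],0],[[0,0,0],[0.0222,0.0286,0],0],[[0,0,0],[0,0,0],0],[[0,0,0],[0,0,0],0],[[0,0,0],[0,0,0],0]]'
cat > look.py <<'E'
from h import *
from cell import ctrl
import sys
d,T=wray(ctrl);s=ctrl.read_state();print(s["eef_pos"],s["tool_rot"])
for c in sys.argv[1:]:
  for q in blobs(d["pixels"],c,300): print(c,np.round(cen(q)),cv2.contourArea(q),"cap",wonz(d,T,*cen(q),98),"box",wonz(d,T,*cen(q),16))
E
python3 look.py yellow green
```

```text
clock: 8.55
eef_pos: [629.9, 64.5, 179.9]
tool_rot: [-3.141, 0.003, 0.0]
force: [-0.6, 0.9, -0.5]
width: 85.5
gripper_force: 0.0
[629.7  65.5 180.2] [-3.1  0.   0. ]
yellow [318. 202.] 1035.0 cap [632.2  64.8  98. ] box [608.6  65.1  16. ]
yellow [551. 296.] 1267.0 cap [ 524.2 -190.8   98. ] box [ 461.2 -284.    16. ]
green [18. 34.] 2574.0 cap [818.1 388.1  98. ] box [862.4 506.4  16. ]
green [471. 176.] 3510.0 cap [653.7 -57.7  98. ] box [ 637.9 -102.3   16. ]
```

```bash
python3 -m handwheel '[[[0,0,0],[0.002,0,0.035],0],[[0,0,0],[0,0,0.038],0],[[0,0,0],[0,0,0.035],0],[[0,0,0],[0,0,0.02],0],[[0,0,0],[0,0,0.01],0]]'
python3 -m handwheel '[[[0,0,0],[0,0,0],0],[[0,0,0],[0,0,0],0.5],[[0,0,0],[0,0,0],1],[[0,0,0],[0,0,0],1],[[0,0,0],[0,0,0],1]]'
python3 -m handwheel '[[[0,0,0],[0,0,0],1],[[0,0,0],[0,0,0],1],[[0,0,0],[0,0,0],1]]'
```

```text
clock: 9.02
eef_pos: [629.6, 66.1, 39.8]
tool_rot: [-3.141, 0.007, 0.003]
force: [-1.3, 0.1, 0.7]
width: 85.4
gripper_force: 0.0
clock: 9.43
eef_pos: [634.1, 64.2, 45.0]
tool_rot: [-3.141, -0.003, 0.001]
force: [-0.8, 0.3, -0.2]
width: 38.5
gripper_force: 0.0
clock: 9.68
eef_pos: [634.2, 64.3, 45.2]
tool_rot: [-3.141, -0.003, 0.001]
force: [-0.8, 0.7, 6.1]
width: 34.0
gripper_force: 59.3
```

```bash
python3 -m handwheel '[[[0,0,0],[0,0,-0.01],1],[[0,0,0],[0,0,-0.025],1],[[0,0,0],[0,0,-0.035],1],[[0,0,0],[0,0,-0.035],1],[[0,0,0],[0,0,-0.035],1]]'
python3 -m handwheel '[[[0,0,0],[-0.0186,0.0342,0],1],[[0,0,0],[-0.0186,0.0342,0],1],[[0,0,0],[-0.0186,0.0342,0],1],[[0,0,0],[-0.0186,0.0342,0],1],[[0,0,0],[-0.0186,0.0342,0],1]]'
python3 -m handwheel '[[[0,0,0],[-0.0186,0.0342,0],1],[[0,0,0],[-0.0186,0.0342,0],1],[[0,0,0],[-0.0186,0.0342,0],1],[[0,0,0],[-0.0186,0.0342,0],1],[[0,0,0],[-0.0186,0.0342,0],1]]'
python3 -m handwheel '[[[0,0,0],[0,0,0],1],[[0,0,0],[0,0,0],1],[[0,0,0],[0,0,0],1]]'
python3 look.py yellow
```

```text
clock: 10.1
eef_pos: [632.5, 63.8, 185.4]
tool_rot: [3.141, 0.0, 0.0]
force: [1.3, 0.4, -1.4]
width: 34.3
gripper_force: 60.1
clock: 10.52
eef_pos: [538.9, -108.5, 184.3]
tool_rot: [3.141, -0.001, 0.001]
force: [0.5, -0.9, -0.9]
width: 34.1
gripper_force: 60.1
clock: 10.93
eef_pos: [445.9, -279.6, 184.2]
tool_rot: [3.141, -0.001, 0.0]
force: [1.5, -0.2, -1.0]
width: 33.8
gripper_force: 60.1
clock: 11.18
eef_pos: [447.2, -277.9, 183.9]
tool_rot: [-3.141, -0.001, -0.0]
force: [0.1, 0.8, -2.0]
width: 33.9
gripper_force: 60.2
[ 447.8 -277.   183.7] [-3.1 -0.   0. ]
yellow [320. 303.] 3747.0 cap [ 356.4 -279.4   98. ] box [ 300.  -279.8   16. ]
yellow [318. 179.] 4713.0 cap [ 466.7 -277.5   98. ] box [ 449.8 -277.2   16. ]
```

```bash
python3 -m handwheel '[[[0,0,0],[0.001,0,0.03],1],[[0,0,0],[0,0,0.035],1],[[0,0,0],[0,0,0.035],1],[[0,0,0],[0,0,0.02],1],[[0,0,0],[0,0,0.01],1]]'
python3 -m handwheel '[[[0,0,0],[0,0,0.002],1],[[0,0,0],[0,0,0],1],[[0,0,0],[0,0,0],1]]'
python3 -m handwheel '[[[0,0,0],[0,0,0.001],1],[[0,0,0],[0,0,0],1]]'
python3 -m handwheel '[[[0,0,0],[0,0,0.001],1],[[0,0,0],[0,0,0],1]]'
```

```text
clock: 11.65
eef_pos: [447.8, -275.2, 50.7]
tool_rot: [-3.138, 0.004, 0.004]
force: [0.1, 0.0, -1.8]
width: 34.0
gripper_force: 60.2
clock: 11.9
eef_pos: [449.5, -278.2, 52.5]
tool_rot: [3.141, -0.002, 0.001]
force: [0.0, -0.0, -1.8]
width: 33.9
gripper_force: 60.2
clock: 12.07
eef_pos: [449.1, -278.5, 51.5]
tool_rot: [3.14, -0.002, 0.001]
force: [-0.4, 0.9, -1.9]
width: 33.8
gripper_force: 60.2
clock: 12.23
eef_pos: [448.5, -278.2, 49.9]
tool_rot: [3.141, -0.001, 0.0]
force: [-0.0, 0.1, -0.9]
width: 33.9
gripper_force: 60.2
```

```bash
python3 -m handwheel '[[[0,0,0],[0,0,0.001],1],[[0,0,0],[0,0,0],1]]'
python3 -m handwheel '[[[0,0,0],[0,0,0.0005],1],[[0,0,0],[0,0,0],1]]'
```

```text
clock: 12.4
eef_pos: [448.5, -278.3, 49.1]
tool_rot: [3.141, -0.001, 0.0]
force: [-0.9, 2.0, 5.6]
width: 34.0
gripper_force: 61.2
clock: 12.57
eef_pos: [448.6, -278.3, 49.1]
tool_rot: [3.141, -0.001, 0.0]
force: [-1.6, 2.2, 10.5]
width: 34.0
gripper_force: 61.8
```

```bash
python3 -m handwheel '[[[0,0,0],[0,0,0],0.5],[[0,0,0],[0,0,0],0.2],[[0,0,0],[0,0,0],0],[[0,0,0],[0,0,0],0],[[0,0,0],[0,0,0],0]]'
python3 -m handwheel '[[[0,0,0],[0,0,-0.02],0],[[0,0,0],[0,0,-0.035],0],[[0,0,0],[0,0,-0.04],0],[[0,0,0],[0,0,-0.04],0],[[0,0,0],[0,0,0],0]]'
python3 -m handwheel '[[[0,0,0],[0.0034,-0.039,0],0],[[0,0,0],[0.0034,-0.039,0],0],[[0,0,0],[0.0034,-0.039,0],0],[[0,0,0],[0.0034,-0.039,0],0],[[0,0,0],[0,0,0],0]]'
python3 -m handwheel '[[[0,0,0],[0,0,0],0],[[0,0,0],[0,0,0],0]]'
python3 look.py green yellow
python3 - <<'E'
from h import *
from cell import ctrl
d=ctrl.get_image("side");p=d["pixels"][110:310,250:490];cv2.imwrite("pics/s2.png",cv2.resize(p[:,:,::-1],None,fx=3,fy=3))
E
```

```text
clock: 12.98
eef_pos: [448.1, -278.1, 47.7]
tool_rot: [-3.141, 0.0, 0.001]
force: [-0.7, -0.3, -0.3]
width: 85.3
gripper_force: 0.0
clock: 13.4
eef_pos: [452.0, -280.7, 189.6]
tool_rot: [3.135, -0.011, 0.0]
force: [1.3, 0.2, -1.3]
width: 85.6
gripper_force: 0.0
clock: 13.82
eef_pos: [462.2, -112.7, 182.5]
tool_rot: [-3.136, 0.001, 0.013]
force: [-0.1, 0.2, -0.2]
width: 85.0
gripper_force: 0.0
clock: 13.98
eef_pos: [461.7, -122.4, 182.8]
tool_rot: [3.141, -0.0, 0.001]
force: [-0.0, -0.2, 0.4]
width: 85.4
gripper_force: 0.0
[ 461.6 -123.3  182.8] [ 3.1 -0.  -0. ]
green [318. 203.] 898.0 cap [ 462.7 -122.3   98. ] box [ 439.  -122.2   16. ]
green [295.  22.] 2089.5 cap [ 600.1 -104.9   98. ] box [626.  -98.6  16. ]
yellow [495. 221.] 832.5 cap [ 445.9 -277.1   98. ] box [ 416.3 -332.9   16. ]
yellow [453. 191.] 2991.5 cap [ 472.4 -230.9   98. ] box [ 452.2 -270.    16. ]
```

View pics/s2.png

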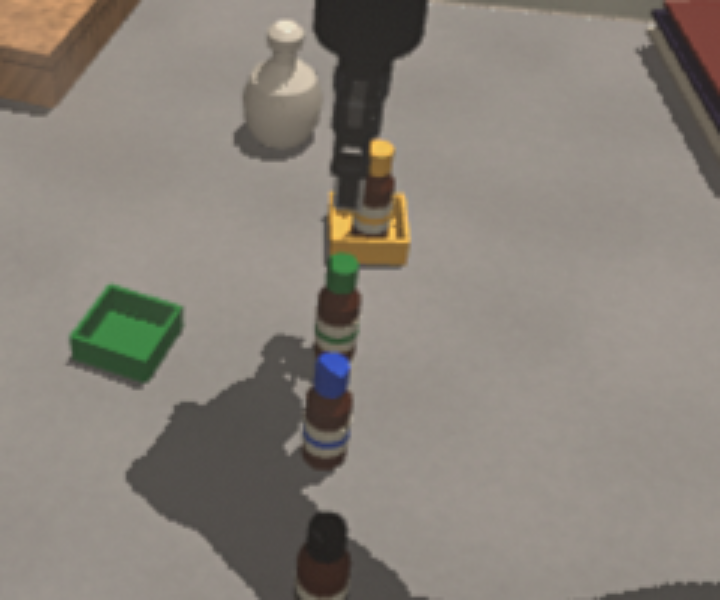

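The crop shows the yellow bottle upright inside the yellow box, with its cap at (380,157). The green and blue bottles stand and the gripper is over the green one. Grasping green.

```bash
python3 -m handwheel '[[[0,0,0],[0.001,0,0.035],0],[[0,0,0],[0,0,0.038],0],[[0,0,0],[0,0,0.035],0],[[0,0,0],[0,0,0.02],0],[[0,0,0],[0,0,0.011],0]]'
python3 -m handwheel '[[[0,0,0],[0,0,0],0],[[0,0,0],[0,0,0],0.5],[[0,0,0],[0,0,0],1],[[0,0,0],[0,0,0],1],[[0,0,0],[0,0,0],1]]'
python3 -m handwheel '[[[0,0,0],[0,0,0],1],[[0,0,0],[0,0,0],1],[[0,0,0],[0,0,0],1]]'
```

```text
clock: 14.5
eef_pos: [460.8, -123.6, 41.0]
tool_rot: [-3.141, 0.004, -0.003]
force: [0.3, -0.9, 0.4]
width: 85.4
gripper_force: 0.0
clock: 14.92
eef_pos: [463.5, -122.5, 44.9]
tool_rot: [3.141, -0.002, 0.0]
force: [-0.1, -0.5, -0.2]
width: 38.9
gripper_force: 0.0
clock: 15.17
eef_pos: [463.6, -122.3, 45.1]
tool_rot: [3.141, -0.002, 0.001]
force: [-0.7, -0.3, 5.0]
width: 33.9
gripper_force: 59.1
```

```bash
python3 -m handwheel '[[[0,0,0],[0,0,-0.01],1],[[0,0,0],[0,0,-0.025],1],[[0,0,0],[0,0,-0.035],1],[[0,0,0],[0,0,-0.035],1],[[0,0,0],[0,0,-0.035],1]]'
python3 -m handwheel '[[[0,0,0],[0.0351,-0.0048,0],1],[[0,0,0],[0.0351,-0.0048,0],1],[[0,0,0],[0.0351,-0.0048,0],1],[[0,0,0],[0.0351,-0.0048,0],1],[[0,0,0],[0.0351,-0.0048,0],1]]'
python3 -m handwheel '[[[0,0,0],[0,0,0],1],[[0,0,0],[0,0,0],1],[[0,0,0],[0,0,0],1]]'
python3 look.py green
```

```text
clock: 15.58
eef_pos: [462.1, -121.9, 186.1]
tool_rot: [-3.142, 0.0, 0.0]
force: [1.0, 0.1, -1.6]
width: 33.9
gripper_force: 60.1
clock: 16.0
eef_pos: [639.4, -97.4, 185.3]
tool_rot: [-3.142, -0.001, 0.001]
force: [0.8, -0.6, -1.2]
width: 34.3
gripper_force: 60.1
clock: 16.25
eef_pos: [636.8, -98.2, 183.9]
tool_rot: [3.141, 0.002, 0.0]
force: [0.2, -0.3, -1.6]
width: 34.3
gripper_force: 60.1
[636.6 -98.5 184.1] [ 3.1  0.  -0. ]
green [317. 181.] 3462.0 cap [654.8 -96.9  98. ] box [637.3 -96.4  16. ]
green [321. 302.] 3752.5 cap [ 546.9 -100.1   98. ] box [ 490.6 -100.7   16. ]
```

```bash
python3 -m handwheel '[[[0,0,0],[0.002,-0.001,0.03],1],[[0,0,0],[0,0,0.035],1],[[0,0,0],[0,0,0.035],1],[[0,0,0],[0,0,0.02],1],[[0,0,0],[0,0,0.01],1]]'
python3 -m handwheel '[[[0,0,0],[0,0,0.001],1],[[0,0,0],[0,0,0],1],[[0,0,0],[0,0,0],1]]'
python3 -m handwheel '[[[0,0,0],[0,0,0.001],1],[[0,0,0],[0,0,0],1]]'
python3 -m handwheel '[[[0,0,0],[0,0,0.001],1],[[0,0,0],[0,0,0],1]]'
```

```text
clock: 16.72
eef_pos: [636.6, -97.2, 51.2]
tool_rot: [-3.141, 0.006, -0.0]
force: [0.8, 0.1, -1.2]
width: 34.0
gripper_force: 60.1
clock: 16.97
eef_pos: [641.3, -97.5, 54.8]
tool_rot: [3.141, -0.003, 0.0]
force: [-0.1, 0.1, -1.0]
width: 34.0
gripper_force: 60.1
clock: 17.13
eef_pos: [641.2, -97.2, 53.4]
tool_rot: [3.141, -0.003, 0.0]
force: [-0.4, -0.0, -1.2]
width: 34.2
gripper_force: 60.1
clock: 17.3
eef_pos: [640.5, -97.0, 51.4]
tool_rot: [3.142, -0.001, 0.001]
force: [-0.3, 0.9, -0.7]
width: 34.0
gripper_force: 60.1
```

```bash
python3 -m handwheel '[[[0,0,0],[0,0,0.001],1],[[0,0,0],[0,0,0],1]]'
python3 -m handwheel '[[[0,0,0],[0,0,0.001],1],[[0,0,0],[0,0,0],1]]'
```

```text
clock: 17.47
eef_pos: [640.1, -96.9, 49.8]
tool_rot: [-3.142, 0.0, 0.001]
force: [1.0, 0.5, -1.0]
width: 34.2
gripper_force: 60.1
clock: 17.63
eef_pos: [640.4, -97.0, 49.2]
tool_rot: [-3.142, -0.0, 0.001]
force: [-0.5, 0.4, 2.8]
width: 34.1
gripper_force: 60.6
```

```bash
python3 -m handwheel '[[[0,0,0],[0,0,0],0.5],[[0,0,0],[0,0,0],0.2],[[0,0,0],[0,0,0],0],[[0,0,0],[0,0,0],0],[[0,0,0],[0,0,0],0]]'
python3 -m handwheel '[[[0,0,0],[0,0,-0.02],0],[[0,0,0],[0,0,-0.035],0],[[0,0,0],[0,0,-0.04],0],[[0,0,0],[0,0,-0.04],0],[[0,0,0],[0,0,0],0]]'
python3 -m handwheel '[[[0,0,0],[-0.0365,-0.0174,0],0],[[0,0,0],[-0.0365,-0.0174,0],0],[[0,0,0],[-0.0365,-0.0174,0],0],[[0,0,0],[-0.0365,-0.0174,0],0],[[0,0,0],[-0.0365,-0.0174,0],0]]'
python3 -m handwheel '[[[0,0,0],[0,0,0],0],[[0,0,0],[0,0,0],0],[[0,0,0],[0,0,0],0]]'
python3 look.py blue green
python3 - <<'E'
from h import *
from cell import ctrl
d=ctrl.get_image("side");p=d["pixels"][150:350,200:440];cv2.imwrite("pics/s3.png",cv2.resize(p[:,:,::-1],None,fx=3,fy=3))
E
```

```text
clock: 18.05
eef_pos: [640.2, -97.0, 48.7]
tool_rot: [3.142, 0.0, 0.001]
force: [-0.5, -0.0, 0.0]
width: 85.1
gripper_force: 0.0
clock: 18.47
eef_pos: [645.4, -98.2, 192.4]
tool_rot: [3.139, -0.015, 0.0]
force: [2.4, -0.9, 0.9]
width: 85.5
gripper_force: 0.0
clock: 18.88
eef_pos: [455.8, -9.5, 183.8]
tool_rot: [-3.141, -0.0, 0.0]
force: [0.6, 0.4, 0.4]
width: 85.5
gripper_force: 0.0
clock: 19.13
eef_pos: [459.0, -10.2, 184.3]
tool_rot: [3.141, -0.003, 0.001]
force: [-0.2, -0.1, 0.4]
width: 85.3
gripper_force: 0.0
[459.5 -10.5 184.2] [ 3.1 -0.   0. ]
blue [317. 205.] 887.5 cap [458.4  -9.3  98. ] box [434.5  -9.   16. ]
blue [104.  44.] 1566.0 cap [602.8 176.6  98. ] box [630.5 243.5  16. ]
green [405.  33.] 1001.5 cap [592.  -75.3  98. ] box [615.9 -98.5  16. ]
```

View pics/s3.png

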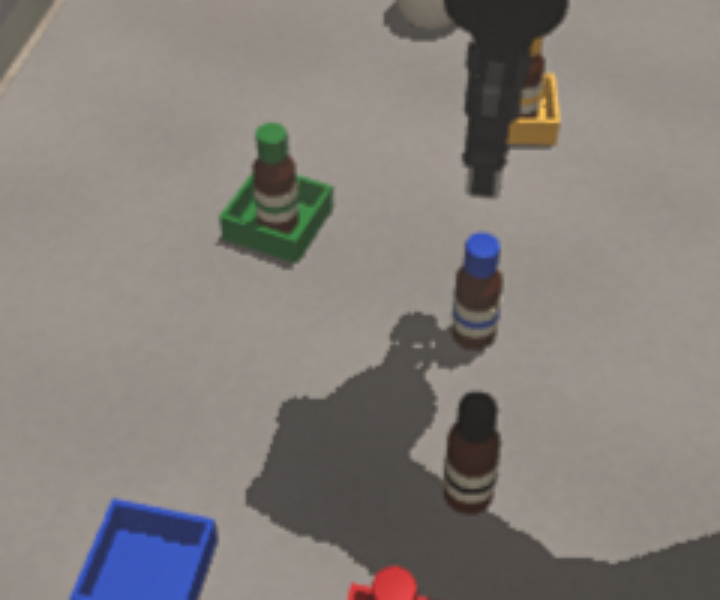

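The crop shows the green bottle upright in the green box, with its cap at (272,142). The blue bottle is under the gripper at (480,250), and the black one at (478,415) is untouched. Grasping blue.

```bash
python3 -m handwheel '[[[0,0,0],[-0.001,0,0.035],0],[[0,0,0],[0,0,0.038],0],[[0,0,0],[0,0,0.035],0],[[0,0,0],[0,0,0.02],0],[[0,0,0],[0,0,0.012],0]]'
python3 -m handwheel '[[[0,0,0],[0,0,0],0],[[0,0,0],[0,0,0],0.5],[[0,0,0],[0,0,0],1],[[0,0,0],[0,0,0],1],[[0,0,0],[0,0,0],1]]'
python3 -m handwheel '[[[0,0,0],[0,0,0],1],[[0,0,0],[0,0,0],1],[[0,0,0],[0,0,0],1]]'
```

```text
clock: 19.65
eef_pos: [456.6, -10.8, 40.8]
tool_rot: [3.141, 0.003, -0.001]
force: [-0.2, 0.7, 1.3]
width: 85.3
gripper_force: 0.0
clock: 20.07
eef_pos: [457.6, -10.1, 44.8]
tool_rot: [-3.142, -0.002, 0.0]
force: [0.6, -0.3, -0.5]
width: 38.8
gripper_force: 0.3
clock: 20.32
eef_pos: [457.6, -9.9, 45.0]
tool_rot: [-3.141, -0.003, 0.001]
force: [-0.8, 1.2, 5.9]
width: 34.3
gripper_force: 59.0
```

```bash
python3 -m handwheel '[[[0,0,0],[0,0,-0.01],1],[[0,0,0],[0,0,-0.025],1],[[0,0,0],[0,0,-0.035],1],[[0,0,0],[0,0,-0.035],1],[[0,0,0],[0,0,-0.035],1]]'
python3 -m handwheel '[[[0,0,0],[0.0233,-0.0306,0],1],[[0,0,0],[0.0233,-0.0306,0],1],[[0,0,0],[0.0233,-0.0306,0],1],[[0,0,0],[0.0233,-0.0306,0],1],[[0,0,0],[0.0233,-0.0306,0],1]]' >/dev/null
python3 -m handwheel '[[[0,0,0],[0.0233,-0.0306,0],1],[[0,0,0],[0.0233,-0.0306,0],1],[[0,0,0],[0.0233,-0.0306,0],1],[[0,0,0],[0,0,0],1]]'
python3 -m handwheel '[[[0,0,0],[0,0,0],1],[[0,0,0],[0,0,0],1],[[0,0,0],[0,0,0],1]]'
python3 look.py blue
```

```text
clock: 20.73
eef_pos: [456.0, -10.2, 186.2]
tool_rot: [-3.142, 0.0, 0.0]
force: [1.5, 0.7, -1.6]
width: 34.1
gripper_force: 60.0
clock: 21.48
eef_pos: [645.4, 244.4, 184.3]
tool_rot: [-3.135, -0.005, 0.009]
force: [0.2, 1.9, -2.0]
width: 34.1
gripper_force: 60.1
clock: 21.73
eef_pos: [642.3, 232.9, 184.3]
tool_rot: [3.14, 0.001, -0.001]
force: [1.2, -0.4, -1.7]
width: 34.0
gripper_force: 60.1
[642.4 232.9 184.4] [ 3.1  0.  -0. ]
blue [314. 179.] 3565.5 cap [661.5 236.4  98. ] box [644.5 237.7  16. ]
blue [321. 301.] 4017.0 cap [553.4 230.6  98. ] box [497.7 229.9  16. ]
```

```bash
python3 -m handwheel '[[[0,0,0],[0.001,-0.002,0.03],1],[[0,0,0],[0,0,0.035],1],[[0,0,0],[0,0,0.035],1],[[0,0,0],[0,0,0.02],1],[[0,0,0],[0,0,0.01],1]]'
python3 -m handwheel '[[[0,0,0],[0,0,0.001],1],[[0,0,0],[0,0,0],1],[[0,0,0],[0,0,0.001],1],[[0,0,0],[0,0,0],1]]'
python3 -m handwheel '[[[0,0,0],[0,0,0.001],1],[[0,0,0],[0,0,0],1]]'
```

```text
clock: 22.2
eef_pos: [641.4, 234.7, 50.8]
tool_rot: [3.139, 0.005, -0.001]
force: [0.9, -0.1, -1.4]
width: 34.5
gripper_force: 60.1
clock: 22.53
eef_pos: [645.3, 237.1, 53.9]
tool_rot: [-3.14, -0.003, 0.0]
force: [0.2, -0.4, -0.8]
width: 34.1
gripper_force: 60.1
clock: 22.7
eef_pos: [644.5, 237.1, 51.9]
tool_rot: [-3.141, -0.002, 0.001]
force: [0.5, -0.3, -0.1]
width: 34.3
gripper_force: 60.1
```

```bash
python3 -m handwheel '[[[0,0,0],[0,0,0.001],1],[[0,0,0],[0,0,0],1]]'
python3 -m handwheel '[[[0,0,0],[0,0,0.001],1],[[0,0,0],[0,0,0],1],[[0,0,0],[0,0,0],1]]'
```

```text
clock: 22.87
eef_pos: [643.9, 236.9, 50.0]
tool_rot: [-3.141, -0.0, 0.001]
force: [-0.3, -0.1, -1.4]
width: 34.1
gripper_force: 60.1
clock: 23.12
eef_pos: [644.2, 236.9, 49.2]
tool_rot: [-3.141, -0.001, 0.001]
force: [-0.4, -0.7, 2.7]
width: 34.1
gripper_force: 60.5
```

```bash
python3 -m handwheel '[[[0,0,0],[0,0,0],0.5],[[0,0,0],[0,0,0],0.2],[[0,0,0],[0,0,0],0],[[0,0,0],[0,0,0],0],[[0,0,0],[0,0,0],0]]'
python3 -m handwheel '[[[0,0,0],[0,0,-0.02],0],[[0,0,0],[0,0,-0.035],0],[[0,0,0],[0,0,-0.04],0],[[0,0,0],[0,0,-0.04],0],[[0,0,0],[0,0,-0.03],0]]'
python3 -m handwheel '[[[0,0,0],[-0.01,0.038,0],0],[[0,0,0],[-0.01,0.038,0],0],[[0,0,0],[-0.01,0.038,0],0],[[0,0,0],[-0.01,0.038,0],0],[[0,0,0],[0,0,0],0]]'
python3 -m handwheel '[[[0,0,0],[0,0,0],0],[[0,0,0],[0,0,0],0],[[0,0,0],[0,0,0],0]]'
python3 - <<'E'
from h import *
from cell import ctrl
d=ctrl.get_image("side");e=ctrl.get_image("top")
cv2.imwrite("pics/s4.png",cv2.resize(d["pixels"][100:400,180:480,::-1],None,fx=2,fy=2));cv2.imwrite("pics/t4.png",e["pixels"][:,:,::-1])
E
```

```text
clock: 23.53
eef_pos: [643.9, 236.8, 48.7]
tool_rot: [3.142, 0.0, 0.0]
force: [-0.1, 0.4, -0.3]
width: 85.1
gripper_force: 0.0
clock: 23.95
eef_pos: [644.9, 237.0, 217.5]
tool_rot: [-3.14, -0.003, 0.0]
force: [1.1, -0.3, 1.2]
width: 85.6
gripper_force: 0.0
clock: 24.37
eef_pos: [602.1, 73.3, 214.5]
tool_rot: [3.134, 0.001, -0.011]
force: [-0.1, -1.6, 0.3]
width: 85.4
gripper_force: 0.0
clock: 24.62
eef_pos: [604.3, 86.6, 213.8]
tool_rot: [-3.14, -0.0, 0.003]
force: [-0.0, -0.1, -0.5]
width: 85.4
gripper_force: 0.0
```

View pics/s4.png

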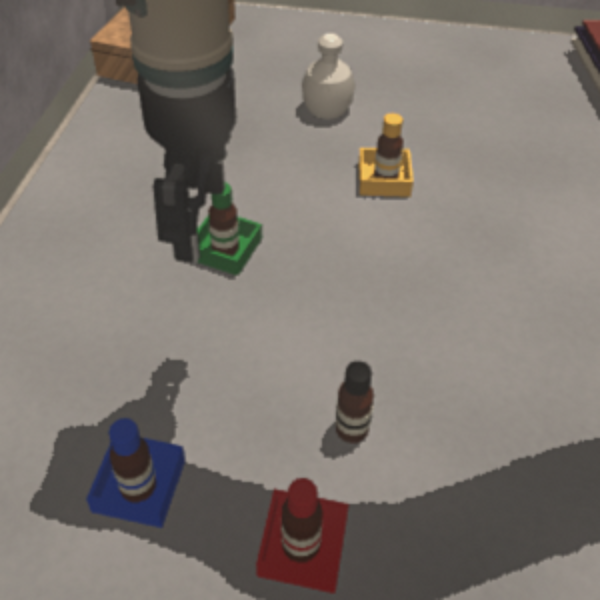

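View pics/t4.png

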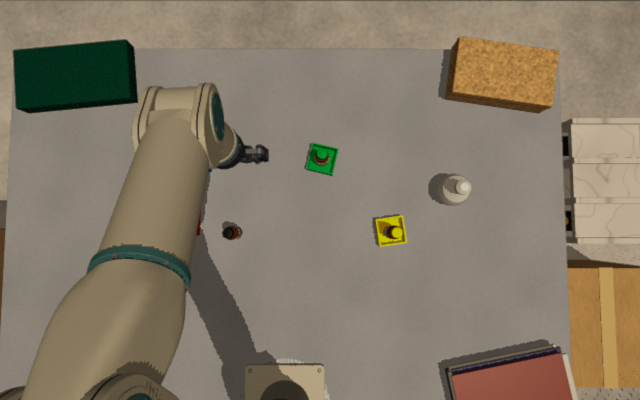

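The side crop shows all four bottles upright in the boxes of their own colour: blue (130,460), red (302,520), green (223,225) and yellow (390,150). In the top view, the black-capped bottle at (232,232) and the decanter at (455,188) are where they started. The gripper is clear of everything, so I'm handing in.

```bash
python3 -c "
from cell import ctrl
print(ctrl.finish_job())"
```

```text
the job is handed in; nothing more can be done
None
```

The red-, yellow-, green- and blue-capped bottles each stand upright in the box of their own colour, with the black-capped bottle and the decanter left where they stood; the job was handed in at about 25 s.

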